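# Release the spice caddy and catch it softly

## Task

Press the black pad fully down to drop the gate and let the spice caddy roll by itself until its bumper comes out from under the wire guard. On the open stretch catch it with the fingers against its bumper, moving along with it so softly that the sprung bumper never goes in more than a third of its travel, bring it to a full stop at least a hand's width (100 mm) before it would reach the end stops, and hold it still there for two seconds. Then ease it down until it rests against the end stops without a knock, and take the hand away; leave everything else on the counter alone.

Things in the scene. Friction and masses are not known exactly. Their poses are not given: they have to be found in the camera images.
- caddy: Steel tray on four rubber wheels carrying a lying glass jar; 100 mm wide, 120 mm long, 69 mm high, about 0.74 kg in all (hidden, 0.65 to 1.0). Origin under its middle on the chute floor; y points uphill, z off the floor. Starts at rest on the gate, y = 652 mm in the chute_end frame. Rolls straight, about 0.2 to 0.35 m/s on the open stretch, some 1.5 to 2 s after the gate drops (varies).
- bumper (a joint): Sprung bumper of the caddy, value in m: 0 out (free), grows as it is pressed in, up to 0.030. Spring 100 N/m, damping 2.5 N s/m. More than 0.010 counts as a knock.
- bumper_face (a point): Centre of the bumper's downhill face: an upright black rubber plate 60 mm wide across the chute, 40 mm high, its middle 32 mm above the chute floor, 105 mm downhill of the caddy's origin when not pressed in. The fingers meet it here; nothing stands in front of it.
- chute_end (a point): Lower end of the fixed wooden chute: on its floor, centreline, face of the end stops, 35 mm above the counter. y points uphill along the floor (slope 0.070 rad), z off the floor, x across (away from the pad). 112 mm wide inside, side rims 20 mm high. The caddy rests on the stops at y = 60 mm. Stops: two corner posts 26 mm high; 72 mm open between, bumper and fingers pass out there.
- guard_end (a point): Floor point on the chute's centreline below the lower edge of the wire guard, y = 300 mm in the chute_end frame, same axes. Uphill of it (to y = 730 mm) a wire guard 78 mm high above the floor covers the chute; downhill of it the chute is open on top: the open stretch.
- gate (a joint): Drop gate, a steel bar across the chute at y = 588 mm under the guard, joined by a side rod to the press pad. Value in m: 0 raised (caddy held), 0.024 fully down; the caddy is let go at about 0.012. Pressing straight down takes about 4 N; it stays where it is left.
- gate_pad (a point): Centre of the top face of the round black press pad, 36 mm in diameter, on the robot's side of the chute, 98 mm from its centreline, at about y = 220 mm of the chute_end frame; 125 mm above the counter when raised. Goes straight down 24 mm with the gate.
- spice_a: Small upright glass spice jar on the turntable, 44 mm wide, 95 mm tall; origin under its base. Leave alone.
- spice_b: The other small upright spice jar on the turntable. Leave alone.
- pepper_mill: Upright steel pepper mill on the turntable, 150 mm tall; origin under its base. Leave alone.
- turner: Bamboo turner lying on the counter beyond the chute. Leave alone.
- mug: White mug to the right in front of the robot, 92 mm tall; origin under its base. Leave alone.
Not all that is in view belongs to the job. What is shaped like the caddy but green is not meant.

How it is judged (in metres and radians):
On the way, in this order (a step that is already met when the one before it is completed fails the run):
1. the gate is pressed fully down (value of joint gate above 0.02 m), for 0.03 s.
2. the bumper has come out from under the wire guard, the caddy rolling by itself (y of bumper_face in the frame of chute_end below 0.3 m and linear speed of caddy above 0.1 m/s).
3. the caddy is stopped on the open stretch, at least 100 mm short of where it rests on the end stops, and held still for two seconds (y of bumper_face in the frame of chute_end below 0.29 m and y of caddy in the frame of chute_end above 0.155 m and linear speed of caddy below 0.03 m/s), for 1.8 s.
At the end, for the whole second after the job is handed in: The caddy stands on its wheels in the chute against the end stops (origin 50 to 70 mm uphill of the stop faces), at rest, with the gate fully down and the hand off (y of caddy in the frame of chute_end between 0.05 and 0.07 m and z of caddy in the frame of chute_end between -0.01 and 0.01 m and angle between the y axis of caddy and the y axis of chute_end, either way round below 0.1 rad and linear speed of caddy below 0.02 m/s and value of joint gate above 0.02 m); the robot touches nothing.
It fails at once if the caddy is knocked: its bumper is pressed in by more than 10 mm, or the robot pushes on it with more than 10 N (value of joint bumper above 0.01 m or contact force between any of the fingers, the arm and caddy above 10 N).
It fails at once if the robot touches the caddy while its bumper is still under the wire guard (y of bumper_face in the frame of chute_end above 0.305 m and contact force between any of the fingers, the arm and caddy above 0.2 N).
It fails at once if the caddy runs against the end stops faster than 0.15 m/s (y of caddy in the frame of chute_end below 0.07 m and linear speed of caddy above 0.15 m/s).
It fails at once if the caddy is lifted or leaves the chute (z of caddy in the frame of chute_end above 0.015 m or z of caddy in the frame of chute_end below -0.015 m or y of caddy in the frame of chute_end below 0.03 m).
It fails at once if a bystander is pushed or tipped (distance of any of spice_a, spice_b, pepper_mill, turner, mug from where it was at the start of the episode above 0.03 m or angle between any of spice_a, spice_b, pepper_mill, mug's own z axis and vertical above 0.3 rad).
It also fails if it takes over 48 s, if anything falls off the work surface, if the arm or the gripper's body presses on something with over 40 N, if the wrist force passes 120 N, or if a joint passes its speed limit or range.

## Robot

A 7-joint arm with a two-finger parallel gripper is mounted at the origin on the work surface. World frame = base frame: x ahead of the robot, y to its left, z up, the work surface at z = 0. Lengths are in mm, angles in rad, forces in N, time in s.
With the tool pointing down it reaches from about 400 to 875 mm from the base axis. Payload 4.4 kg.
Tool frame: the origin (TCP) lies at the very end of the fingers, on their centre line; the grasp point (between the pads) lies 19 mm behind it; z points along the fingers, y is the line along which they close (so a half turn about z gives the same grasp; the last joint's range is limited). The gripper opens to 85 mm and grips with 20 to 120 N. Pads are 22 mm wide; open, the fingers measure 114 mm over their backs; the gripper's body (76 mm by 85 mm) begins 54 mm behind the grasp point. The pads swing forward as they close: fully open they stand 13 mm farther back than shut.
Start: joints at [1.193, 0.628, 0.038, 1.517, -0.027, 0.996, -0.02], TCP at [199.431, -618.664, 192.713] pointing down, gripper open.
Joint ranges: [-3.06, 3.06], [-0.37, 2.12], [-1.25, 1.32], [0.18, 2.47], [-1.1, 4.24], [0.23, 1.98], [-2.94, 2.94]. Speed limits (rad/s): [2.57, 2.57, 3.14, 3.14, 3.14, 3.14, 3.14].

## Interface

Orientations are given as [roll, pitch, yaw] about the fixed x, y, z axes, in that order (R = Rz(yaw) Ry(pitch) Rx(roll)).
In Python, from cell import status, get_image, ctrl, models gives the robot as it stands.
- The arm moves only by the shell command python3 -m handwheel 'ROWS' [OPENING]. ROWS is JSON, a list of rows, each an object with "delta_pos": the shift along the world's x, y, z in cm, a list of three; "yaw": the turn about the world's z in rad. A call has 1 to 10 rows; each row shifts and turns the commanded pose from where the row before left it; what a row does not reach is not made up. A row lasts 1/12 s, in which the tool goes at most 41.7 mm and 7.16 degrees, less where a joint would pass 70% of its speed; a pose out of reach is approached as far as the arm can. A call is refused whole if a number of a shift passes 4.17 or a number of a turn 0.125, either way. A call with a gripper value outside its range is refused whole. OPENING is the opening, from -1 (shut) to 1 (fully open), set as the call begins (- or left out, the last holds). The fingers move at their own pace and stop on an object; the grip force is fixed at half the most. Time passes only in rows, so rows that do not move let the fingers close. It gives the time, the measured TCP pose, the force, the opening and the grip force at its end, in the units of the state.
- status.read_state(): the state, without advancing time (a new reading comes with each control period).
- get_image(name): name is "scene" or "top"; returns a dict with "color" (384x512x3 uint8, red, green, blue), "z_map" (384x512 float32, mm along the optical axis (not along the pixel's ray), 0 where there is no reading), "fx", "fy", "cx", "cy" (pixels), "position" and "rotation" of the camera in the world. Camera axes: x right, y up, looking along -z (the intrinsics and any distortion apply to the point x, -y, -z); pixel columns grow to the right and rows downward; lengths in mm; the calibration is good to about 2 mm. A picture is of the moment at which its call begins.
- ctrl.finish_job(): hands the job in; it is judged then, once.
Trained networks look in a picture, given as the dict that the camera call returned (one of the last four; its "shot" number tells which), for a name from the list of things; names that differ only in an ending like _2 or _b are one class to them, and where a whole thing is asked for, a point or a joint stands for the part that bears it (a point fixed in the world has none). Each returns a list of dicts, best first, with "score" (0 to 1); they miss things now and then, are a little off and sometimes report something else, mostly with a low value. They report only what shows in the picture. A call takes as long as a camera call. They do not tell look-alikes from the thing itself.
- models.boxes_of(picture, name): "rect" ([left, top, right, bottom] in pixels, round what is visible of it).
The state is a dict: "clock": time; "qpos": joint angles; "qd": joint speeds; "tau": joint torques, N m; "eef_pos": TCP position; "tool_rot": TCP orientation; "force": force on the tool from outside, world axes, zero at the start; "torque": the same for the moment, N m; "width": finger opening in mm; "gripper_force": force on a finger pad.
Only numpy, scipy, OpenCV 4.12 (cv2) and the standard library are available. Lean on these libraries where they do the work, as an engineer would, in place of code of your own. Each camera call takes 0.05 s, during which the arm holds its last target. There are 200 camera calls.

## Working session

There is one attempt and no reset: what is moved stays moved. The work goes in short steps, Python scripts to look and compute and a shell command to move; the robot and the scene stay as the last step left them, time stands still between calls to the robot, and variables do not carry over. Pictures are saved under pics/ and viewed, at most 10 in all, crops included, and the job is handed in when it is done.

```bash
ls; mkdir -p pics; cat > h.py <<'E'
import numpy as np, cv2
from cell import status, get_image, ctrl, models
def pts(im):
    z=im["z_map"];h,w=z.shape
    u,v=np.meshgrid(np.arange(w),np.arange(h))
    P=np.stack([(u-im["cx"])/im["fx"]*z,-(v-im["cy"])/im["fy"]*z,-z],-1)
    W=P@np.array(im["rotation"]).T+np.array(im["position"])
    W[z<=0]=np.nan
    return W
def save(im,n,s=1.5): cv2.imwrite(n,cv2.resize(im["color"][:,:,::-1],None,fx=s,fy=s))
E
python3 - <<'E'
from h import *
s=status.read_state();print(s["clock"],s["eef_pos"],s["tool_rot"],s["force"],s["width"])
for n in ["scene","top"]:
    im=get_image(n);save(im,f"pics/{n}0.png");np.save(f"/tmp/{n}.npy",pts(im))
    print(n,{k:v for k,v in im.items() if k not in("color","z_map")})
    W=pts(im)
    for o in ["caddy","gate_pad","bumper_face","spice_a","pepper_mill","turner","mug"]:
        for d in models.boxes_of(im,o)[:3]:
            r=np.array(d["rect"]);c=((r[:2]+r[2:])/2).astype(int)
            print(o,round(d["score"],2),r.round(),W[c[1],c[0]].round())
E
```

```text
pics
0.0 [ 199.17486437 -618.00444844  191.77291253] [-3.13968952e+00  6.32770844e-05  3.11738137e-01] [-0.63380981 -1.07661003 -0.39319814] 85.45894985090769Traceback (most recent call last):
  File "<stdin>", line 4, in <module>
  File "h.py", line 7, in pts
    W=P@np.array(im["rotation"]).T+np.array(im["position"])
      ~~~~~~~~~~~~~~~~~~~~~~~~~~~~^~~~~~~~~~~~~~~~~~~~~~~~~
ValueError: operands could not be broadcast together with shapes (384,512) (3,)
```

```bash
sed -i 's/np.array(im\["rotation"\]).T/rot(im["rotation"]).T/' h.py; cat >> h.py <<'E'
from scipy.spatial.transform import Rotation as Ro
def rot(r):
    r=np.array(r)
    return r if r.shape==(3,3) else (Ro.from_euler("xyz",r) if r.size==3 else Ro.from_quat(r)).as_matrix()
E
python3 - <<'E'
from h import *
for n in ["scene","top"]:
    im=get_image(n);save(im,f"pics/{n}0.png");print(n,{k:v for k,v in im.items() if k not in("color","z_map")})
    W=pts(im);np.save(f"/tmp/{n}.npy",W);np.save(f"/tmp/{n}c.npy",im["color"])
    for o in ["caddy","gate_pad","bumper_face","spice_a","pepper_mill","turner","mug"]:
        for d in models.boxes_of(im,o)[:3]:
            r=np.array(d["rect"]);c=((r[:2]+r[2:])/2).astype(int)
            print(o,round(d["score"],2),r.round(),W[c[1],c[0]].round())
E
```

```text
scene {'fx': 445.1289660481865, 'fy': 445.1289660481865, 'cx': 255.27448292657695, 'cy': 194.96010682125868, 'position': array([1158.57559331,  881.41019661, 1364.38513867]), 'rotation': array([0.63861081, 0.01553797, 2.42760617]), 'shot': 2}
caddy 0.85 [280. 148. 307. 190.] [356. 142.  67.]
caddy 0.83 [281. 217. 333. 264.] [580. 429. 153.]
caddy 0.72 [362. 240. 416. 286.] [397. 635.  64.]
gate_pad 0.55 [243. 147. 312. 221.] [415. 120.   3.]
bumper_face 0.58 [282. 148. 294. 157.] [292.  44.  34.]
bumper_face 0.52 [360. 216. 371. 233.] [298. 464.  -3.]
bumper_face 0.5 [281. 216. 296. 228.] [576. 342. 153.]
spice_a 0.85 [157. 198. 170. 218.] [833. -18.  90.]
spice_a 0.77 [177. 188. 192. 207.] [750.  -9.  89.]
pepper_mill 0.63 [153. 174. 174. 197.] [787. -74. 129.]
pepper_mill 0.35 [280. 216. 328. 263.] [583. 418. 150.]
turner 0.56 [193. 221. 244. 285.] [777. 213.  14.]
mug 0.8 [219.  97. 244. 131.] [ 351. -235.   82.]
top {'fx': 379.50361885887327, 'fy': 379.50361885887327, 'cx': 262.174514267511, 'cy': 196.68197372843326, 'position': array([ 500.11515735,  160.16193649, 1215.64809847]), 'rotation': array([ 0.04598546,  0.01687435, -1.55308294]), 'shot': 3}
caddy 0.95 [158. 176. 215. 212.] [558. 403. 110.]
caddy 0.91 [ 98. 219. 140. 280.] [386. 615.  59.]
caddy 0.81 [163. 244. 222. 282.] [351. 390.  61.]
gate_pad 0.7 [203. 176. 333. 238.] [525. 162.  62.]
bumper_face 0.69 [326. 102. 345. 122.] [804. -29. 117.]
bumper_face 0.67 [164. 262. 170. 281.] [319. 474.  39.]
bumper_face 0.66 [106. 272. 125. 278.] [301. 647.   3.]
spice_a 0.77 [325. 100. 344. 123.] [804. -26. 116.]
spice_a 0.62 [328. 123. 345. 142.] [743. -32. 117.]
pepper_mill 0.75 [345. 108. 373. 135.] [768. -92. 146.]
turner 0.82 [218. 117. 303. 138.] [777. 192.  19.]
turner 0.67 [141. 166. 400. 239.] [535. 157. 138.]
turner 0.31 [213. 184. 214. 206.] [555. 321. 125.]
mug 0.79 [392. 258. 432. 296.] [ 311. -290.    7.]
```

View pics/scene0.png

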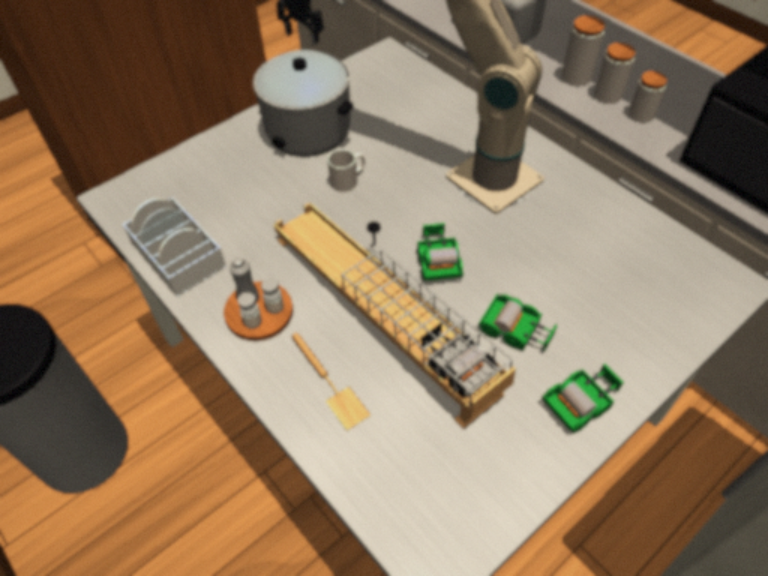

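View pics/top0.png

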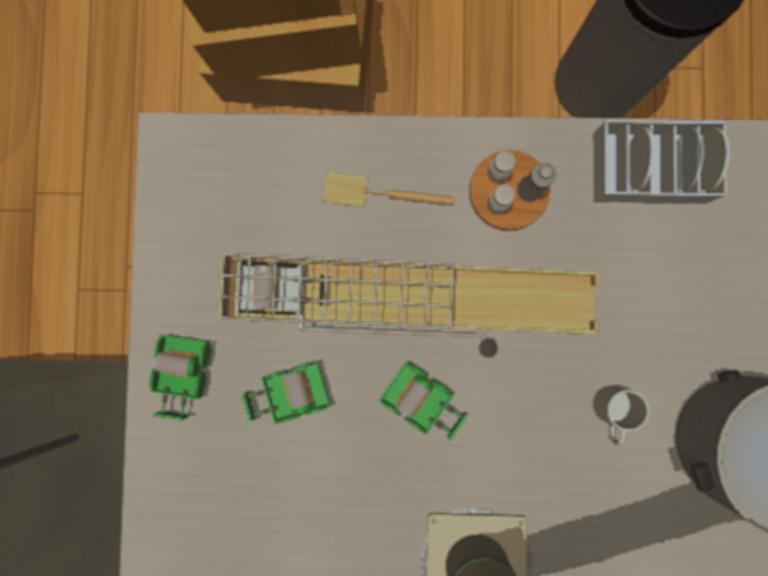

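```bash
python3 - <<'E'
from h import *
W=np.load("/tmp/top.npy");C=np.load("/tmp/topc.npy")
hsv=cv2.cvtColor(C,cv2.COLOR_RGB2HSV)
# pad
sub=W[222:242,315:336];print("pad z"); print(np.round(sub[::2,::2,2]))
m=sub[:,:,2]>105; print("pad c",m.sum(),sub[m].mean(0), np.median(sub[m],0))
# open floor
F=W[184:217,306:392].reshape(-1,3);F=F[np.isfinite(F).all(1)]
A=np.c_[F[:,:2],np.ones(len(F))];c,*_=np.linalg.lstsq(A,F[:,2],rcond=None);r=F[:,2]-A@c
k=abs(r)<4;c,*_=np.linalg.lstsq(A[k],F[k,2],rcond=None);print("plane",c,k.mean(),np.std((F[:,2]-A@c)[k]))
# chute heights map: rims: points over plane by ~20 within open stretch
H=W[:,:,2]-(W[...,0]*c[0]+W[...,1]*c[1]+c[2])
for col in (312,325,340,355,370,385):
    h=H[170:232,col];print(col,[(170+i,int(x)) for i,x in enumerate(h) if i%1==0 and (i<16 or i>42)])
print("row 200 end",[(u,*W[200,u].round().astype(int)) for u in range(385,404)])
print("row 186 end",[(u,*W[186,u].round().astype(int)) for u in range(388,404)])
E
```

```text
pad z
[[ 59.  62.  60.  61.  56.   2.  -1.   1.   2.  -2.  -2.]
 [ 62.  56.  58.  60.  62.   1.   2.  -0.   3.   1.  -4.]
 [ -2.   1.   2.  -3. 119. 122. 123.   5.   2.  -1.   4.]
 [ -2.  -4.   1. 123. 126. 126. 121. 128.  -0.  -2.   2.]
 [  3.  -1.  -0. 127. 128. 126. 122. 127. 125.   2.  -2.]
 [  4.  -2.  -1. 125. 124. 126. 124. 123. 125.   3.   3.]
 [ -3.   0.   2. 125. 125. 126. 125. 125. 127.   2.  -0.]
 [  3.  -2.  -2.   1. 124. 126. 125. 125.   4.  -1.   0.]
 [  1.   2.  -0.  -2.   1.   2.   1.   2.  -1.  -1.   4.]
 [ -4.   0.   0.   4.   4.  -2.  -0.   5.   2.   0.   3.]]
pad c 120 [453.46391098  -3.28460667 124.7144002 ] [453.50040613  -3.32553671 124.74736765]
plane [3.35406775e-04 7.12534342e-02 5.05351544e+01] 0.9337584130357776 1.830670040546884
312 [(170, -48), (171, -53), (172, -52), (173, -50), (174, -52), (175, -51), (176, -53), (177, -55), (178, 17), (179, 19), (180, 1), (181, -2), (182, 1), (183, 2), (184, 0), (185, -1), (213, 2), (214, 1), (215, 0), (216, 3), (217, 19), (218, 22), (219, -53), (220, -52), (221, -52), (222, 6), (223, 7), (224, -57), (225, -48), (226
[... 3218 characters left out ...]
t64(-215), np.int64(35)), (391, np.int64(594), np.int64(-217), np.int64(38)), (392, np.int64(594), np.int64(-221), np.int64(34)), (393, np.int64(594), np.int64(-224), np.int64(35)), (394, np.int64(594), np.int64(-225), np.int64(41)), (395, np.int64(594), np.int64(-228), np.int64(42)), (396, np.int64(593), np.int64(-227), np.int64(55)), (397, np.int64(592), np.int64(-228), np.int64(61)), (398, np.int64(593), np.int64(-232), np.int64(56)), (399, np.int64(592), np.int64(-234), np.int64(60)), (400, np.int64(597), np.int64(-258), np.int64(0)), (401, np.int64(597), np.int64(-261), np.int64(-1)), (402, np.int64(597), np.int64(-264), np.int64(-1)), (403, np.int64(598), np.int64(-268), np.int64(-3))]
```

```bash
python3 - <<'E'
from h import *
W=np.load("/tmp/top.npy")
H=W[...,2]-(W[...,0]*3.35e-4+W[...,1]*.07125+50.535)
xs=[]
for u in range(308,392):
    col=W[170:232,u];h=H[170:232,u]
    f=np.abs(h)<8; r=(h>14)&(h<26)
    i=np.where(f)[0]; j=np.where(r)[0]
    top=col[j[j<25]];bot=col[j[j>25]]
    if len(top) and len(bot): xs.append([np.nanmean(col[i,1]),(top[:,0].mean()+bot[:,0].mean())/2,top[:,0].mean()-bot[:,0].mean()])
xs=np.array(xs);p=np.polyfit(xs[:,0],xs[:,1],1);print("center x = ",p,"std",np.std(xs[:,1]-np.polyval(p,xs[:,0])),xs[:,2].mean())
# posts
m=(H>22)&(H<32)&(W[...,1]<-200)&(W[...,1]>-260)&(abs(W[...,0]-553)<75)
print("posts",W[m].round()[:40])
# guard: high points
m=(H>70)&(H<86)&(abs(W[...,0]-553)<75);g=W[m];print("guard y min",np.sort(g[:,1])[:30:3],len(g),"max",np.sort(g[:,1])[-10:])
# steel caddy y range: box
b=W[176:212,158:215];h=H[176:212,158:215]
mm=(h>35)&(h<76)
print("caddy",b[mm].shape,np.percentile(b[mm][:,1],[1,5,50,95,99]))
E
```

```text
center x =  [1.95675386e-02 5.50911539e+02] std 0.6959089533415034 117.67673382089853
posts [[ 608. -226.   57.]
 [ 608. -232.   58.]
 [ 605. -220.   57.]
 [ 605. -232.   58.]
 [ 601. -227.   62.]
 [ 601. -231.   61.]
 [ 602. -235.   57.]
 [ 598. -227.   62.]
 [ 598. -230.   62.]
 [ 598. -233.   62.]
 [ 596. -229.   58.]
 [ 595. -231.   59.]
 [ 595. -234.   60.]
 [ 592. -228.   61.]
 [ 593. -232.   56.]
 [ 592. -234.   60.]
 [ 589. -229.   58.]
 [ 589. -230.   62.]
 [ 589. -234.   60.]
 [ 586. -225.   58.]
 [ 586. -232.   57.]
 [ 586. -234.   59.]
 [ 583. -228.   60.]
 [ 583. -231.   59.]
 [ 583. -233.   62.]
 [ 507. -225.   59.]
 [ 507. -227.   62.]
 [ 507. -230.   63.]
 [ 504. -227.   62.]
 [ 504. -231.   59.]
 [ 501. -226.   57.]
 [ 501. -232.   59.]
 [ 498. -226.   58.]
 [ 498. -227.   64.]
 [ 498. -231.   62.]
 [ 495. -225.   61.]
 [ 495. -227.   64.]
 [ 495. -230.   64.]
 [ 492. -226.   58.]
 [ 492. -228.   60.]]
guard y min [66.09821312 66.62393078 68.30397956 68.40600271 68.46265972 68.60778902
 68.71900018 68.84214246 69.05678335 69.1045131 ] 1413 max [499.24476775 499.34141234 499.34617265 499.45548462 499.5810009
 499.60419966 499.68651793 499.82322342 499.90241838 500.98187932]
caddy (673, 3) [318.41251793 322.62265417 420.20741237 477.63951549 480.44777625]
```

```bash
python3 - <<'E'
import numpy as np
W=np.load("/tmp/scene.npy")
b=W[35:100,168:236].reshape(-1,3);m=b[:,2]>60;print(np.nanpercentile(b[m],[1,50,99],axis=0).round())
T=np.load("/tmp/top.npy");m=(T[...,2]>40)&(T[...,1]<-250);print(np.nanpercentile(T[m],[1,50,99],axis=0).round())
E
python3 -m handwheel '[{"delta_pos":[0,0,2.5]},{"delta_pos":[0,0,2.5]},{"delta_pos":[0,0,2.5]}]' -1
```

```text
[[ 150. -634.   63.]
 [ 311. -469.  190.]
 [ 405. -384.  242.]]
[[ 163. -503.   42.]
 [ 357. -421.  111.]
 [ 911. -261.  215.]]schema error: expected keys delta_pos, yaw
```

```bash
python3 -m handwheel '[{"delta_pos":[0,0,2.8],"yaw":0},{"delta_pos":[0,0,2.8],"yaw":0},{"delta_pos":[0,0,2.8],"yaw":0},{"delta_pos":[0,0,2.8],"yaw":0},{"delta_pos":[0,0,2.8],"yaw":0}]' -1
```

```text
clock: 1.27
eef_pos: [199.3, -618.5, 334.2]
tool_rot: [3.142, -0.0, 0.312]
force: [0.7, -0.1, -0.1]
width: 25.6
gripper_force: 0.0
```

```bash
python3 -m handwheel '[{"delta_pos":[1.5,3.1,0],"yaw":0.124},{"delta_pos":[1.5,3.1,0],"yaw":0.124},{"delta_pos":[1.5,3.1,0],"yaw":0.124},{"delta_pos":[1.5,3.1,0],"yaw":0.124},{"delta_pos":[1.5,3.1,0],"yaw":0.124},{"delta_pos":[1.5,3.1,0],"yaw":0.124},{"delta_pos":[1.5,3.1,0],"yaw":0.124},{"delta_pos":[1.5,3.1,0],"yaw":0.124},{"delta_pos":[1.5,3.1,0],"yaw":0.124},{"delta_pos":[1.5,3.1,0],"yaw":0.124}]'
```

```text
clock: 2.1
eef_pos: [349.8, -307.1, 333.0]
tool_rot: [3.141, 0.001, 1.558]
force: [0.5, -0.3, -0.2]
width: 0.3
gripper_force: 0.0
```

```bash
python3 -m handwheel '[{"delta_pos":[1.04,3.05,-1.9],"yaw":0},{"delta_pos":[1.04,3.05,-1.9],"yaw":0},{"delta_pos":[1.04,3.05,-1.9],"yaw":0},{"delta_pos":[1.04,3.05,-1.9],"yaw":0},{"delta_pos":[1.04,3.05,-1.9],"yaw":0},{"delta_pos":[1.04,3.05,-1.9],"yaw":0},{"delta_pos":[1.04,3.05,-1.9],"yaw":0},{"delta_pos":[1.04,3.05,-1.9],"yaw":0},{"delta_pos":[1.04,3.05,-1.9],"yaw":0},{"delta_pos":[1.04,3.05,-1.9],"yaw":0}]'
```

```text
clock: 2.93
eef_pos: [453.9, -2.3, 142.0]
tool_rot: [3.141, 0.0, 1.551]
force: [0.7, -1.2, 0.2]
width: 0.2
gripper_force: 0.0
```

```bash
cat > look.py <<'E'
from h import *
import sys
s=status.read_state();im=get_image("top");W=pts(im);np.savez("/tmp/last.npz",W=W,c=im["color"])
Y0,c=-224.5,np.cos(.07);H=W[...,2]-(35+np.tan(.07)*(W[...,1]-Y0))
yc=(W[...,1]-Y0)*c+(W[...,2]-35)*np.sin(.07)
off=W[...,0]-(551+.0196*(W[...,1]))
m=(H>38)&(H<58)&(abs(off)<44)
v=yc[m];v=v[(v>-60)&(v<735)]
hh,e=np.histogram(v,bins=np.arange(-60,740,10))
m2=(H>25)&(H<64)&(abs(off)<40);v2=yc[m2]
print("clock",s["clock"],"eef",np.round(s["eef_pos"],1),"F",np.round(s["force"],1))
print([(int(a),int(n)) for a,n in zip(e,hh) if n>2])
if len(sys.argv)>1: save(im,sys.argv[1])
for d in models.boxes_of(im,"caddy")[:4]:
    r=np.array(d["rect"]);print(round(d["score"],2),r.round(1)) if r[3]<222 else 0
E
python3 look.py pics/a.png
```

```text
clock 2.9333 eef [453.9  -2.3 142. ] F [ 0.7 -1.2  0.2]
[(540, 32), (550, 15), (590, 22), (610, 4), (620, 3), (630, 29), (640, 4), (660, 5), (670, 14), (700, 37), (710, 3)]
```

View pics/a.png

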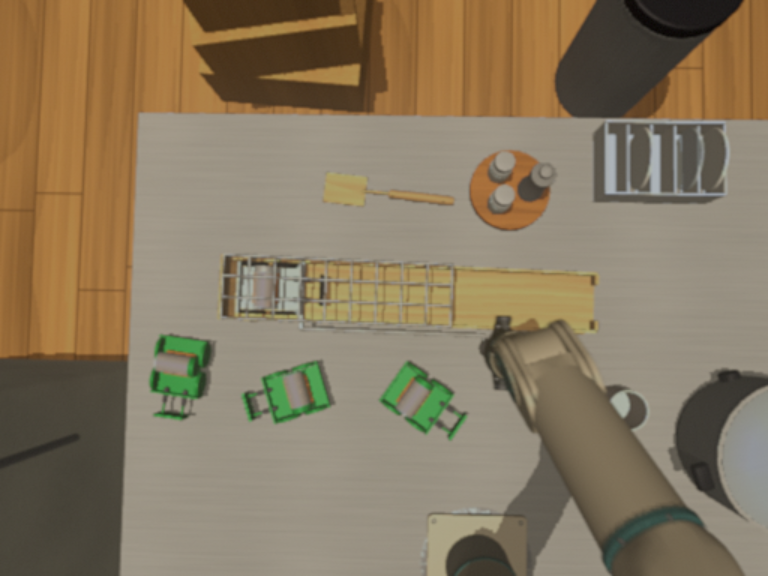

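```bash
python3 - <<'E'
from h import *
c=np.load("/tmp/last.npz")["c"][165:280,90:320]
cv2.imwrite("pics/crop.png",cv2.resize(c[:,:,::-1],None,fx=3.4,fy=3.4,interpolation=cv2.INTER_CUBIC))
E
```

```text
(no output)
```

View pics/crop.png

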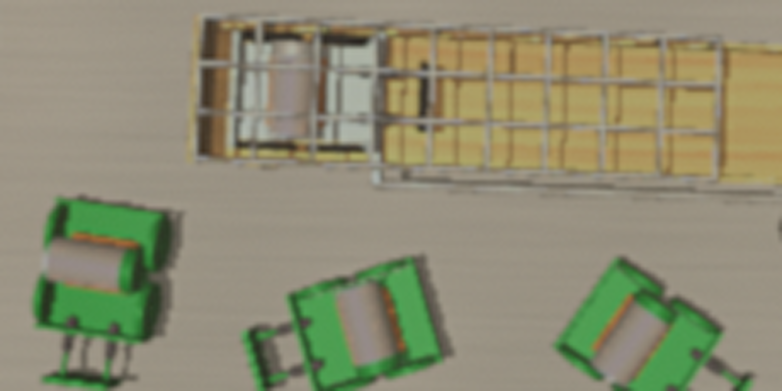

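The crop shows the steel caddy behind the gate, under the guard, at crop (305,90), with its black bumper at (428,95). The three green trays lie on the counter at about (105,270), (365,325) and (635,325), so they are decoys. The black pad is at about (325,232) in the top image, measured height 125 mm. Next I press it.

```bash
python3 -m handwheel '[{"delta_pos":[0,-0.1,-1.5],"yaw":0},{"delta_pos":[0,0,-1.6],"yaw":0},{"delta_pos":[0,0,-1.2],"yaw":0},{"delta_pos":[0,0,-0.1],"yaw":0}]'
```

```text
clock: 3.37
eef_pos: [452.1, -5.4, 97.4]
tool_rot: [-3.138, 0.001, 1.551]
force: [-0.6, 0.1, 0.1]
width: -0.3
gripper_force: 0.0
```

```bash
python3 look.py; python3 - <<'E'
import numpy as np
W=np.load("/tmp/last.npz")["W"][220:246,312:340]; m=(W[...,2]>85)&(W[...,2]<135)
print(np.c_[W[m]].round()[::4])
E
```

```text
clock 3.3667 eef [452.1  -5.4  97.4] F [-0.6  0.1  0.1]
[(540, 33), (550, 15), (590, 22), (610, 4), (620, 3), (630, 24), (640, 5), (660, 5), (670, 13), (690, 3), (700, 34), (710, 4)]
0.74 [156.2 176.1 214.8 210.2]
[[466.   6. 122.]
 [457.  13. 126.]
 [446.  13. 127.]]
```

```bash
python3 - <<'E'
from h import *
im=get_image("scene");W=pts(im)
c=im["color"][100:200,200:320];cv2.imwrite("pics/c2.png",cv2.resize(c[:,:,::-1],None,fx=6,fy=6,interpolation=cv2.INTER_CUBIC))
s=status.read_state();print(s["clock"],s["eef_pos"],s["force"],s["width"])
E
```

```text
3.5167 [453.83144807  -4.97765261  99.2816431 ] [ 0.3336666  -0.4720133  -0.04535182] 0.30704631969851987
```

View pics/c2.png

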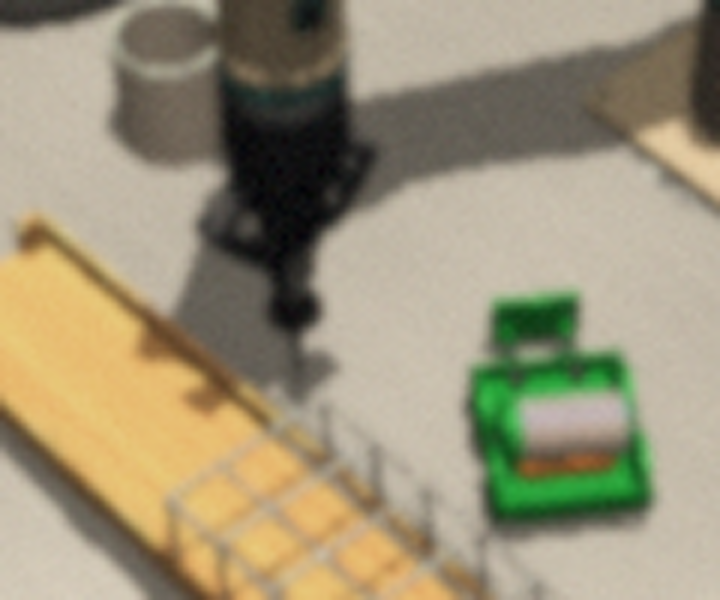

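```bash
python3 look.py pics/b.png; python3 - <<'E'
import numpy as np
W=np.load("/tmp/last.npz")["W"][222:242,316:336,2];print(W[::2,::2].round().astype(int))
E
```

```text
clock 3.5167 eef [453.8  -5.   99.3] F [ 0.3 -0.5 -0. ]
[(540, 32), (550, 14), (590, 21), (610, 3), (620, 4), (630, 20), (640, 3), (660, 5), (670, 15), (690, 3), (700, 38), (710, 3)]
0.81 [157.7 176.4 215.  207.9]
[[ 61  63  61  62   0 189 289 311 344 348]
 [ 59  60  62  56   1 295 311 345 358 379]
 [ -1  -1  -4  60 287 311 348 492 495 502]
 [  0  -3   4 276 308 484 499 503 503 506]
 [ -2   8 126 290 312 473 500 510 510 516]
 [ -3   1 129 295 394 395 494 512 517 514]
 [ -2  -5 122 305 331 395 492 505 519 523]
 [  1   0  -4 302 333 388 488 508 520 525]
 [  2  -2  -4 299 337 355 475 503 515 529]
 [ -3  -1  -1 286 329 348 463 494 511 524]]
```

```bash
python3 - <<'E'
from h import *
im=get_image("scene");W=pts(im)
for v in range(132,168,2): print(v,[tuple(W[v,u].round().astype(int).tolist()) for u in range(243,258,3)])
R=rot(im["rotation"]);f=lambda p:(lambda q:(round(im["cx"]+im["fx"]*q[0]/-q[2],1),round(im["cy"]-im["fy"]*q[1]/-q[2],1)))(R.T@(np.array(p)-im["position"]))
print(f([453.5,-3.3,125]),f([453.5,-3.3,101]),f([453.5,-5,160]))
E
```

```text
132 [(480, 6, 246), (473, 15, 247), (460, 15, 238), (445, 13, 227), (294, -151, 2)]
134 [(482, 9, 239), (470, 10, 231), (459, 12, 226), (445, 13, 217), (426, 7, 200)]
136 [(480, 5, 225), (470, 9, 221), (460, 14, 217), (449, 17, 212), (428, 9, 191)]
138 [(466, -14, 190), (466, 4, 204), (459, 12, 205), (444, 10, 193), (312, -130, -7)]
140 [(475, -3, 195), (466, 3, 193), (456, 8, 190), (444, 10, 183), (325, -115, 2)]
142 [(485, 10, 201), (468, 5, 185), (457, 9, 181), (442, 7, 169), (331, -108, -1)]
144 [(485, 9, 190), (464, 0, 168), (457, 8, 170), (441, 7, 157), (342, -95, 5)]
146 [(381, -126, -4), (467, 2, 161), (458, 9, 160), (356, -98, 1), (347, -89, 2)]
148 [(392, -113, 3), (449, -21, 119), (456, 6, 146), (438, 2, 129), (351, -84, -3)]
150 [(-9223372036854775808, -9223372036854775808, -9223372036854775808), (463, -4, 132), (452, 0, 127), (442, 6, 124), (359, -76, -3)]
152 [(404, -99, -1), (467, 1, 127), (457, 6, 124), (448, 13, 123), (367, -66, -1)]
154 [(410, -92, -3), (405, -78, 5), (464, 14, 125), (382, -68, -4), (378, -53, 6)]
156 [(422, -78, 5), (407, -76, -5), (454, 2, 97), (392, -56, 1), (382, -49, -1)]
158 [(423, -76, -5), (417, -64, 1), (453, 0, 82), (402, -44, 6), (393, -37, 6)]
160 [(433, -65, 0), (427, -52, 7), (456, 4, 77), (407, -39, 2), (396, -33, -2)]
162 [(439, -57, -1), (432, -46, 3), (452, -2, 57), (412, -33, -1), (403, -24, 0)]
164 [(445, -50, -3), (471, 3, 64), (430, -30, 4), (421, -22, 4), (410, -17, -1)]
166 [(490, 8, 72), (476, 8, 60), (434, -25, -2), (499, 73, 136), (419, -6, 4)]
(np.float64(248.0), np.float64(150.0)) (np.float64(248.2), np.float64(154.3)) (np.float64(247.4), np.float64(143.4))<stdin>:3: RuntimeWarning: invalid value encountered in cast
```

```bash
python3 -m handwheel '[{"delta_pos":[0,0,2],"yaw":0},{"delta_pos":[0,0,2],"yaw":0},{"delta_pos":[0,0,0],"yaw":0}]'; python3 - <<'E'
from h import *
im=get_image("scene");W=pts(im)
R=rot(im["rotation"])
c=im["color"][100:170,215:285];cv2.imwrite("pics/c3.png",cv2.resize(c[:,:,::-1],None,fx=8,fy=8,interpolation=cv2.INTER_CUBIC))
b=W[100:170,215:285].reshape(-1,3);m=(abs(b[:,0]-453)<45)&(abs(b[:,1]+4)<40)&(b[:,2]>80)
b=b[m]
for z in range(110,300,6):
    k=b[(b[:,2]>=z)&(b[:,2]<z+6)]
    if len(k): print(z,len(k),k[:,:2].min(0).round(),k[:,:2].max(0).round())
E
```

```text
clock: 3.92
eef_pos: [456.0, -4.4, 142.0]
tool_rot: [3.135, -0.0, 1.552]
force: [0.5, -0.3, 0.2]
width: -0.2
gripper_force: 0.0
116 7 [448.  -7.] [469.  17.]
122 42 [435. -18.] [466.  17.]
128 11 [441. -13.] [471.  12.]
176 1 [459.  -0.] [459.  -0.]
182 2 [454.   6.] [461.   8.]
188 7 [441.  -5.] [465.  11.]
194 9 [443.  -8.] [466.  12.]
200 6 [441.   2.] [461.  10.]
206 11 [451.  -4.] [470.  12.]
212 8 [438.  -2.] [466.  11.]
218 5 [449.   6.] [462.  11.]
224 18 [427.   2.] [481.  12.]
230 23 [417. -15.] [483.  11.]
236 22 [411. -10.] [492.  11.]
242 19 [412. -13.] [495.  13.]
248 20 [410.  -2.] [497.  16.]
254 20 [409.  -4.] [494.  18.]
260 21 [410.   1.] [498.  18.]
266 23 [408.   1.] [498.  17.]
272 20 [413.  -1.] [495.  16.]
278 22 [423.  -4.] [497.  17.]
284 27 [409.  -8.] [496.  19.]
290 17 [463. -10.] [491.  19.]
296 11 [476.  -2.] [497.  11.]
```

View pics/c3.png

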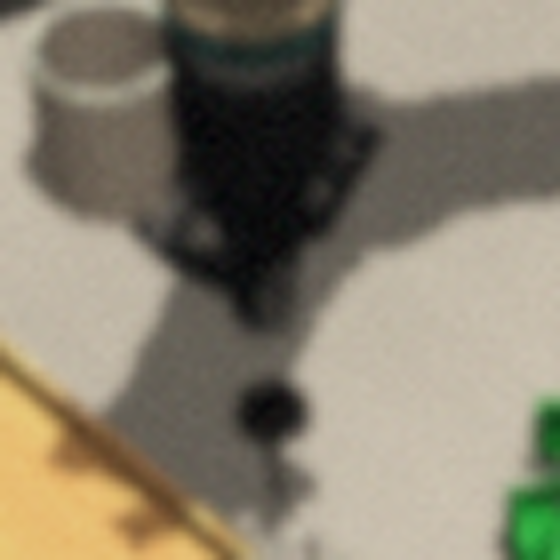

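```bash
python3 -m handwheel '[{"delta_pos":[0,0,-2],"yaw":0},{"delta_pos":[0,0,-2],"yaw":0},{"delta_pos":[0,0,-0.3],"yaw":0},{"delta_pos":[0,0,0],"yaw":0}]'
```

```text
clock: 4.3
eef_pos: [452.0, -4.8, 94.6]
tool_rot: [-3.138, 0.0, 1.552]
force: [0.5, 0.6, 0.1]
width: 0.1
gripper_force: 0.0
```

```bash
python3 -m handwheel '[{"delta_pos":[0,0,-0.4],"yaw":0},{"delta_pos":[0,0,0],"yaw":0}]'
```

```text
clock: 4.47
eef_pos: [453.6, -4.6, 91.8]
tool_rot: [3.141, -0.0, 1.552]
force: [0.5, 0.9, -0.7]
width: 0.3
gripper_force: 0.0
```

```bash
python3 -m handwheel '[{"delta_pos":[0,0,-0.4],"yaw":0},{"delta_pos":[0,0,0],"yaw":0}]'; python3 - <<'E'
from h import *
im=get_image("scene");W=pts(im);np.savez("/tmp/s.npz",W=W,c=im["color"])
b=W[100:175,215:285].reshape(-1,3);m=(abs(b[:,0]-453)<45)&(abs(b[:,1]+4)<40)&(b[:,2]>80)
b=b[m]
for z in range(108,240,4):
    k=b[(b[:,2]>=z)&(b[:,2]<z+4)]
    if len(k): print(z,len(k),k[:,:2].min(0).round(),k[:,:2].max(0).round())
E
```

```text
clock: 4.63
eef_pos: [453.6, -4.7, 87.7]
tool_rot: [3.141, 0.0, 1.552]
force: [-0.5, 0.0, 0.1]
width: 0.0
gripper_force: 0.0
116 6 [433.  -5.] [469.  11.]
120 7 [451.  -7.] [468.  16.]
124 20 [437. -14.] [470.  20.]
128 6 [445.  -6.] [466.  17.]
132 5 [449.   3.] [470.  11.]
136 5 [436.  -9.] [463.   9.]
140 7 [448.   1.] [465.   9.]
144 6 [438.  -7.] [466.   7.]
148 4 [446.  -1.] [465.  10.]
152 7 [437.  -4.] [463.   8.]
156 1 [458.   4.] [458.   4.]
160 5 [447.   2.] [464.  13.]
164 6 [435.   2.] [466.   9.]
168 4 [422.   3.] [461.   9.]
172 8 [428.   6.] [481.  13.]
176 13 [418. -10.] [479.  12.]
180 19 [415. -16.] [487.  13.]
184 14 [415. -16.] [489.  10.]
188 14 [415.  -8.] [492.  14.]
192 10 [412.   1.] [468.  14.]
196 14 [413.   0.] [498.  15.]
200 14 [412.  -4.] [496.  17.]
204 14 [410.   2.] [497.  14.]
208 9 [408.  -2.] [496.  13.]
212 11 [414.  -2.] [489.  16.]
216 10 [412.   0.] [495.  18.]
220 16 [422.  -1.] [496.  17.]
224 16 [442.  -8.] [497.  20.]
228 10 [435.  -4.] [495.  19.]
232 18 [434.  -7.] [495.  19.]
236 10 [413.  -8.] [493.  17.]
```

```bash
python3 -m handwheel '[{"delta_pos":[0,0,-0.4],"yaw":0},{"delta_pos":[0,0,0],"yaw":0}]'
```

```text
clock: 4.85
eef_pos: [453.8, -4.6, 83.6]
tool_rot: [3.141, -0.0, 1.552]
force: [0.1, -0.5, -0.2]
width: 0.0
gripper_force: 0.0
```

```bash
python3 -m handwheel '[{"delta_pos":[0,0,-0.4],"yaw":0},{"delta_pos":[0,0,0],"yaw":0}]'; python3 look.py
```

```text
clock: 5.02
eef_pos: [453.6, -4.6, 79.4]
tool_rot: [3.141, -0.0, 1.552]
force: [-0.1, -0.1, -0.4]
width: 0.1
gripper_force: 0.0
clock 5.0167 eef [453.6  -4.6  79.4] F [-0.1 -0.1 -0.4]
[(540, 36), (550, 11), (590, 22), (610, 4), (620, 4), (630, 26), (660, 6), (670, 18), (690, 3), (700, 38)]
0.9 [155.8 175.1 216.9 211.5]
```

```bash
python3 - <<'E'
from h import *
T=np.load("/tmp/last.npz")["W"][222:244,314:338];m=(T[...,2]>80)&(T[...,2]<140);print(T[m].round())
im=get_image("scene");W=pts(im)
c=im["color"][110:180,215:285];cv2.imwrite("pics/c4.png",cv2.resize(c[:,:,::-1],None,fx=8,fy=8,interpolation=cv2.INTER_CUBIC))
b=W[100:175,215:285].reshape(-1,3);m=(abs(b[:,0]-453)<45)&(abs(b[:,1]+4)<40)&(b[:,2]>80)
b=b[m]
for z in range(88,180,4):
    k=b[(b[:,2]>=z)&(b[:,2]<z+4)]
    if len(k): print(z,len(k),k[:,:2].min(0).round(),k[:,:2].max(0).round())
E
```

```text
[[463.  11. 112.]
 [457.  14. 112.]
 [454.  14. 116.]
 [451.  14. 114.]]
88 1 [451.   4.] [451.   4.]
92 2 [450.   3.] [456.   5.]
96 1 [455.   3.] [455.   3.]
108 4 [444.  -5.] [467.  14.]
112 12 [434. -19.] [466.  19.]
116 16 [438. -12.] [469.  13.]
120 9 [448.  -1.] [467.  14.]
124 3 [445.   5.] [458.  10.]
128 5 [441.   1.] [462.   6.]
132 7 [438.  -7.] [464.   9.]
136 2 [450.   5.] [455.  11.]
140 6 [440.  -5.] [466.   8.]
144 5 [448.  -4.] [463.   8.]
148 6 [440.   1.] [464.  11.]
152 5 [446.   6.] [468.  10.]
156 1 [450.   5.] [450.   5.]
160 7 [429.   3.] [464.  11.]
164 8 [443.   0.] [480.  10.]
168 11 [426. -10.] [466.  13.]
172 19 [420. -12.] [489.  14.]
176 14 [409.  -9.] [488.  15.]
```

View pics/c4.png

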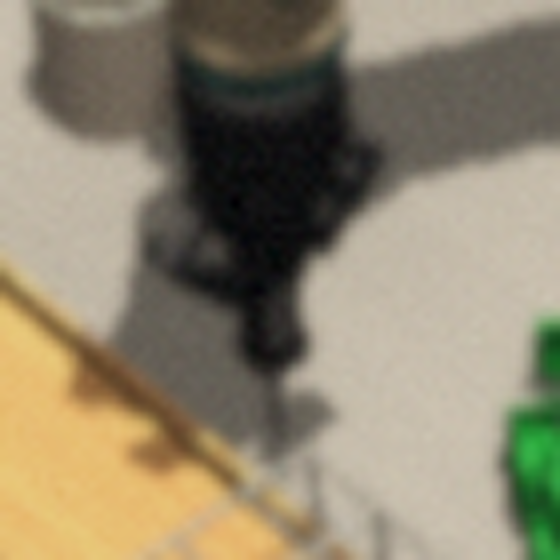

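```bash
python3 -m handwheel '[{"delta_pos":[0,0,-1.1],"yaw":0},{"delta_pos":[0,0,-0.35],"yaw":0}]'
```

```text
clock: 5.33
eef_pos: [453.6, -4.6, 64.9]
tool_rot: [3.141, -0.0, 1.552]
force: [-0.1, -0.0, 2.9]
width: 0.1
gripper_force: 1.5
```

```bash
python3 look.py; python3 - <<'E'
import numpy as np
T=np.load("/tmp/last.npz")["W"][222:244,314:338];m=(T[...,2]>80)&(T[...,2]<140);print(T[m].round())
E
```

```text
clock 5.3333 eef [453.6  -4.6  64.9] F [-0.1 -0.   2.9]
[(540, 43), (580, 9), (610, 4), (620, 3), (630, 46), (650, 3), (660, 5), (670, 17), (700, 38)]
0.83 [160.  173.4 217.6 208.9]
[[460.  13. 105.]]
```

```bash
python3 -m handwheel '[{"delta_pos":[0,0,-0.15],"yaw":0}]'
```

```text
clock: 5.52
eef_pos: [453.2, -4.7, 63.8]
tool_rot: [-3.141, 0.0, 1.552]
force: [0.3, -0.4, 2.3]
width: 0.2
gripper_force: 1.4
```

```bash
python3 -m handwheel '[{"delta_pos":[0,0,-0.3],"yaw":0}]'; python3 -m handwheel '[{"delta_pos":[0,0,1.2],"yaw":0},{"delta_pos":[3.3,0,0],"yaw":0},{"delta_pos":[3.3,0,0],"yaw":0},{"delta_pos":[3.1,0,-0.9],"yaw":0},{"delta_pos":[0,0,-2.9],"yaw":0}]'
```

```text
clock: 5.6
eef_pos: [453.4, -4.8, 61.8]
tool_rot: [3.141, 0.001, 1.552]
force: [-12.2, 0.4, 66.2]
width: 0.2
gripper_force: 33.5
clock: 6.02
eef_pos: [562.3, -4.1, 38.2]
tool_rot: [3.124, -0.003, 1.55]
force: [2.2, 0.4, -0.6]
width: -0.0
gripper_force: 0.0
```

```bash
python3 look.py; python3 - <<'E'
import numpy as np
T=np.load("/tmp/last.npz")["W"][222:244,314:338];m=(T[...,2]>80)&(T[...,2]<140);print("pad",m.sum(),np.median(T[m],0))
E
python3 look.py pics/d.png
```

```text
clock 6.0167 eef [562.3  -4.1  38.2] F [ 2.2  0.4 -0.6]
[(490, 8), (530, 38), (550, 4), (560, 3), (570, 28), (580, 21), (610, 18), (620, 8), (630, 3), (640, 8), (650, 34)]
0.66 [178.3 173.5 222.  211.9]
pad 117 [453.58984316  -2.69579284 100.75727164]
clock 6.1167 eef [548.8  -5.   31.7] F [-1.3  0.1 -1.1]
[(470, 25), (480, 16), (520, 33), (540, 3), (550, 3), (560, 46), (570, 6), (600, 15), (610, 8), (620, 3), (630, 7)]
0.59 [184.2 173.9 239.4 209.8]
```

```bash
cat > tr.py <<'E'
from h import *
import sys,time
t=status.read_state()["clock"];im=get_image("top");W=pts(im)
Y0,c=-224.5,np.cos(.07);H=W[...,2]-(35+np.tan(.07)*(W[...,1]-Y0))
yc=(W[...,1]-Y0)*c+(W[...,2]-35)*np.sin(.07);off=W[...,0]-(551+.0196*W[...,1])
lo=float(sys.argv[1])
k=(H>40)&(H<60)&(abs(off)<28)&(yc>lo)
v=np.sort(yc[k]);i=np.argmax(np.diff(v)>8) if (np.diff(v)>8).any() else len(v)-1
cl=v[:i+1]; print("t",t,"bumper n",len(cl),"min %.1f med %.1f max %.1f"%(cl[0],np.median(cl),cl[-1]))
k=(H>62)&(H<74)&(abs(off)<44)&(yc>lo+60)
print("jar med",np.median(yc[k]).round(1),k.sum())
e=status.read_state();print(np.round(e["eef_pos"],1))
save(im,f"pics/t{t:.2f}.png")
E
python3 tr.py 300;python3 - <<'E'
from h import *
for f in ["/tmp/last.npz"]:
    W=np.load(f)["W"];Y0=-224.5
    H=W[...,2]-(35+np.tan(.07)*(W[...,1]-Y0));yc=(W[...,1]-Y0)*np.cos(.07)+(W[...,2]-35)*np.sin(.07);off=W[...,0]-(551+.0196*W[...,1])
    k=(H>40)&(H<60)&(abs(off)<28)&(yc>300);v=np.sort(yc[k]);i=np.argmax(np.diff(v)>8);print("t 6.117",v[0],np.median(v[:i+1]),v[i])
    # hand front
    k=(H>12)&(H<75)&(abs(off)<30)&(yc>150)&(yc<300);print("hand",k.sum(),np.percentile(yc[k],[50,90,98]) if k.sum() else "")
E
```

```text
t 6.2167 bumper n 37 min 464.1 med 467.0 max 469.9
jar med 572.2 258
[549.7  -4.5  35.1]
t 6.117 476.38359058006336 479.2591452733354 482.2329442931525
hand 0
```

```bash
python3 -m handwheel '[{"delta_pos":[0,0,0],"yaw":0},{"delta_pos":[0,0,0],"yaw":0},{"delta_pos":[0,0,0],"yaw":0}]'|head -2; python3 tr.py 300
```

```text
clock: 6.52
eef_pos: [550.8, -4.7, 35.8]
t 6.5167 bumper n 34 min 420.7 med 423.8 max 426.7
jar med 529.6 251
[550.7  -4.7  35.6]
```

```bash
python3 -m handwheel '[{"delta_pos":[0,0,0],"yaw":0},{"delta_pos":[0,0,0],"yaw":0},{"delta_pos":[0,0,0],"yaw":0}]'|head -2; python3 tr.py 300
```

```text
clock: 6.82
eef_pos: [550.5, -4.7, 34.9]
t 6.8167 bumper n 36 min 373.5 med 376.7 max 379.0
jar med 481.7 244
[550.4  -4.7  34.8]
```

```bash
python3 -m handwheel '[{"delta_pos":[0,0,0],"yaw":0},{"delta_pos":[0,0,0],"yaw":0},{"delta_pos":[0,0,0],"yaw":0},{"delta_pos":[0,0,0],"yaw":0}]'|head -2; python3 tr.py 265
```

```text
clock: 7.2
eef_pos: [550.4, -4.7, 34.7]
t 7.2 bumper n 49 min 306.0 med 309.9 max 312.5
jar med 418.0 263
[550.4  -4.7  34.7]
```

```bash
python3 -m handwheel '[{"delta_pos":[0,0,0],"yaw":0},{"delta_pos":[0,0,0],"yaw":0},{"delta_pos":[-0.02,-0.8,-0.06],"yaw":0},{"delta_pos":[-0.02,-1.1,-0.08],"yaw":0},{"delta_pos":[-0.02,-1.1,-0.08],"yaw":0},{"delta_pos":[-0.02,-1.1,-0.08],"yaw":0},{"delta_pos":[-0.02,-1.1,-0.08],"yaw":0},{"delta_pos":[-0.02,-1.1,-0.08],"yaw":0},{"delta_pos":[-0.02,-1.1,-0.08],"yaw":0},{"delta_pos":[-0.02,-1.1,-0.08],"yaw":0}]'; python3 -m handwheel '[{"delta_pos":[-0.02,-1.1,-0.08],"yaw":0},{"delta_pos":[-0.02,-1.0,-0.07],"yaw":0},{"delta_pos":[-0.02,-0.9,-0.06],"yaw":0},{"delta_pos":[-0.02,-0.7,-0.05],"yaw":0},{"delta_pos":[-0.01,-0.55,-0.04],"yaw":0},{"delta_pos":[-0.01,-0.4,-0.03],"yaw":0},{"delta_pos":[0,-0.25,-0.02],"yaw":0},{"delta_pos":[0,-0.1,-0.01],"yaw":0},{"delta_pos":[0,0,0],"yaw":0}]'
```

```text
clock: 8.08
eef_pos: [548.6, -91.3, 28.4]
tool_rot: [-3.141, 0.0, 1.551]
force: [-0.2, -0.3, 0.0]
width: -0.2
gripper_force: 0.2
clock: 8.83
eef_pos: [547.9, -139.5, 24.9]
tool_rot: [3.142, -0.0, 1.552]
force: [0.7, -0.8, 0.8]
width: 0.2
gripper_force: 0.2
```

```bash
python3 tr.py 125;python3 tr.py 125; ls -t pics|head -1
```

```text
t 8.8333 bumper n 21 min 141.0 med 144.2 max 146.9
jar med 210.1 300
[ 547.9 -139.2   24.9]
t 8.8833 bumper n 22 min 141.3 med 144.0 max 144.9
jar med 209.7 297
[ 547.8 -139.1   24.9]
t8.88.png
```

```bash
for i in 1 2 3; do python3 -m handwheel '[{"delta_pos":[0,0,0],"yaw":0},{"delta_pos":[0,0,0],"yaw":0},{"delta_pos":[0,0,0],"yaw":0},{"delta_pos":[0,0,0],"yaw":0},{"delta_pos":[0,0,0],"yaw":0},{"delta_pos":[0,0,0],"yaw":0},{"delta_pos":[0,0,0],"yaw":0},{"delta_pos":[0,0,0],"yaw":0},{"delta_pos":[0,0,0],"yaw":0}]'|head -1; done; python3 tr.py 125
```

```text
clock: 9.68
clock: 10.43
clock: 11.18
t 11.1833 bumper n 19 min 141.2 med 144.6 max 145.6
jar med 210.4 295
[ 547.8 -139.7   24.9]
```

View pics/t8.88.png

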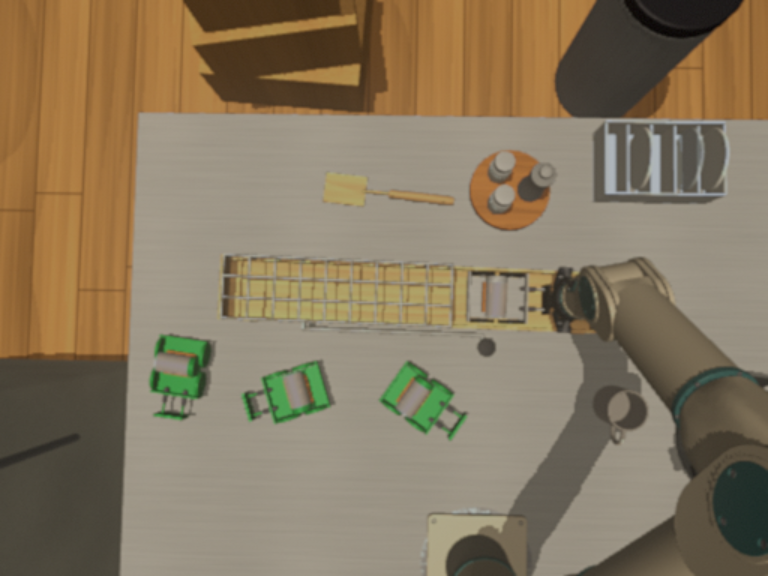

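The picture shows the caddy stopped on the open stretch at view (500,297) with the fingers on its bumper, and it has now held still for over two seconds. Next I ease it down.

```bash
for i in 1 2 3; do python3 -m handwheel '[{"delta_pos":[-0.007,-0.35,-0.025],"yaw":0},{"delta_pos":[-0.007,-0.35,-0.025],"yaw":0},{"delta_pos":[-0.007,-0.35,-0.025],"yaw":0},{"delta_pos":[-0.007,-0.35,-0.025],"yaw":0},{"delta_pos":[-0.007,-0.35,-0.025],"yaw":0},{"delta_pos":[-0.007,-0.35,-0.025],"yaw":0},{"delta_pos":[-0.007,-0.35,-0.025],"yaw":0},{"delta_pos":[-0.007,-0.35,-0.025],"yaw":0},{"delta_pos":[-0.007,-0.35,-0.025],"yaw":0},{"delta_pos":[-0.007,-0.35,-0.025],"yaw":0}]'|head -2; done; python3 tr.py 20
```

```text
clock: 12.07
eef_pos: [547.1, -175.0, 22.4]
clock: 12.9
eef_pos: [546.4, -210.0, 19.9]
clock: 13.73
eef_pos: [545.7, -245.0, 17.4]
t 13.7333 bumper n 20 min 35.2 med 39.4 max 42.3
jar med 106.4 293
[ 545.6 -246.1   17.3]
```

```bash
for i in 1 2 3; do python3 -m handwheel '[{"delta_pos":[-0.004,-0.2,-0.014],"yaw":0},{"delta_pos":[-0.004,-0.2,-0.014],"yaw":0},{"delta_pos":[-0.004,-0.2,-0.014],"yaw":0},{"delta_pos":[-0.004,-0.2,-0.014],"yaw":0},{"delta_pos":[-0.004,-0.2,-0.014],"yaw":0},{"delta_pos":[-0.004,-0.2,-0.014],"yaw":0},{"delta_pos":[-0.004,-0.2,-0.014],"yaw":0},{"delta_pos":[-0.004,-0.2,-0.014],"yaw":0},{"delta_pos":[-0.004,-0.2,-0.014],"yaw":0},{"delta_pos":[-0.004,-0.2,-0.014],"yaw":0}]'|head -2; done; python3 tr.py -20
```

```text
clock: 14.62
eef_pos: [545.3, -264.9, 16.0]
clock: 15.45
eef_pos: [544.9, -284.8, 14.6]
clock: 16.28
eef_pos: [544.5, -304.9, 13.2]
t 16.2833 bumper n 13 min 1.8 med 2.3 max 4.7
jar med 68.7 282
[ 544.4 -305.5   13.2]
```

```bash
python3 -m handwheel '[{"delta_pos":[0,-1.5,0],"yaw":0},{"delta_pos":[0,-2,0],"yaw":0},{"delta_pos":[0,-2,1.5],"yaw":0},{"delta_pos":[0,-1,3],"yaw":0},{"delta_pos":[0,0,3],"yaw":0},{"delta_pos":[0,0,3],"yaw":0},{"delta_pos":[0,0,2],"yaw":0},{"delta_pos":[0,0,0],"yaw":0},{"delta_pos":[0,0,0],"yaw":0}]'; python3 tr.py -60; python3 -c "
from h import *
im=get_image('scene');c=im['color'][60:300,120:420];cv2.imwrite('pics/end.png',cv2.resize(c[:,:,::-1],None,fx=2.4,fy=2.4))"
```

```text
clock: 17.08
eef_pos: [545.0, -371.3, 139.6]
tool_rot: [3.139, 0.002, 1.551]
force: [-0.4, 0.4, -0.4]
width: 0.4
gripper_force: 0.0
t 17.0833 bumper n 61 min -46.5 med -39.9 max -37.8
jar med 69.5 279
[ 543.9 -370.7  138.1]
```

View pics/end.png

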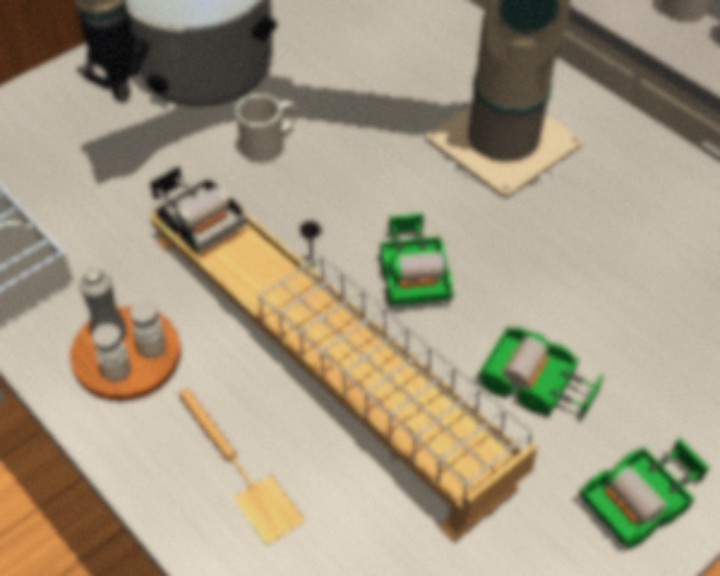

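The caddy rests against the end stops at (200,212), with its bumper face at y of about -45 mm, as expected. The hand is clear and nothing else has moved, so I hand the job in.

```bash
python3 -c "
from cell import ctrl;print(ctrl.finish_job())"
```

```text
the job is handed in; nothing more can be done
None
```

The job is handed in, no verdict came back: the gate is down, and the caddy was caught softly, held still for over two seconds about 145 mm short of the end stops, eased down to rest against them and released.

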